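Load a boxed loaf cake through the sprung flap of the bakery display

ROBOT

A 7-joint arm with a two-finger parallel gripper is mounted at the origin on the work surface. World frame = base frame: x ahead of the robot, y to its left, z up, the work surface at z = 0. Lengths are in mm, angles in rad, forces in N, time in s.
With the tool pointing down it reaches from about 400 to 750 mm from the base axis. Payload 19.5 kg.
Tool frame: the origin (TCP) lies at the very end of the fingers, on their centre line; the grasp point (between the pads) lies 19 mm behind it; z points along the fingers, y is the line along which they close (so a half turn about z gives the same grasp; the last joint's range is limited). The gripper opens to 85 mm and grips with 20 to 120 N. Pads are 22 mm wide; open, the fingers measure 114 mm over their backs; the gripper's body (76 mm by 85 mm) begins 54 mm behind the grasp point. The pads swing forward as they close: fully open they stand 13 mm farther back than shut.
Start: joints at [1.247, 0.707, -0.028, 1.485, 0.022, 0.951, -0.075], TCP at [159.892, -552.295, 231.268] pointing down, gripper open.
Joint ranges: [-2.71, 2.71], [-0.32, 2.16], [-1.57, 1.52], [0, 2.45], [-1.46, 4.6], [0, 2.02], [-2.83, 2.83]. Speed limits (rad/s): [1.89, 1.89, 2.57, 2.57, 3.01, 3.01, 3.01].

INTERFACE

Orientations are given as a unit quaternion [w, x, y, z].
In Python, from station import observe, snapshot, close_job gives the robot as it stands.
- The arm moves only by the shell command python3 -m handwheel 'ROWS'. ROWS is JSON, a list of rows, each a list of 5 numbers: the shift along the tool's x, y, z in m, then the turn about the tool's z in rad, then the gripper's target within -1 to 1 (fully open at 1, half-way at 0, shut at -1). A call has 1 to 12 rows; each row is the pose to reach, as a shift and turn from the pose commanded when the call began, along the tool's axes at that moment; what a row does not reach only later rows make up. A row lasts 1/10 s, in which the tool goes at most 50 mm and 8.59 degrees, less where a joint would pass 70% of its speed; a pose out of reach is approached as far as the arm can. A call with a gripper value outside its range is refused whole. The fingers move at their own pace and stop on an object; the grip force is fixed at half the most. Time passes only in rows, so rows that repeat a pose let the fingers close. It gives the time, the measured TCP pose, the force, the opening and the grip force at its end, in the units of the state.
- observe(): the state, without advancing time (a new reading comes with each control period).
- snapshot(name): name is "side" or "top" or "wrist"; returns a dict with "frame" (384x512x3 uint8, red, green, blue), "camera_matrix" (3x3 intrinsics, pixels), "pose" (4x4, takes a point from camera to world coordinates). Camera axes: x right, y down, z forward; pixel columns grow to the right and rows downward; lengths in mm; the calibration is good to about 2 mm. A picture is of the moment at which its call begins. There is no depth.
- close_job(): hands the job in; it is judged then, once.
The state is a dict: "t": time; "q": joint angles; "dq": joint speeds; "tau": joint torques, N m; "eef_pos": TCP position; "tcp_rot": TCP orientation; "force": force on the tool from outside, world axes, zero at the start; "moment": the same for the moment, N m; "opening": finger opening in mm; "finger_force": force on a finger pad.
Only numpy, scipy, OpenCV 4.12 (cv2) and the standard library are available. Lean on these libraries where they do the work, as an engineer would, in place of code of your own. Each camera call takes 0.05 s, during which the arm holds its last target. There are 200 camera calls.

TASK

One lane of the gravity-feed cake display is empty. Take the long kraft loaf-cake box from the black tray, keep it right way up, and push it lengthwise through that lane's sprung loading flap so that it slides all the way down to the front of the lane and the flap springs shut behind it. Leave the other things on the counter where they are.

Things in the scene. Friction and masses are not known exactly. Their poses are not given: they have to be found in the camera images.
- loaf_box: the loaf-cake box to load: closed rigid kraft cardboard carton with a brown cake window on its lid, 150 long (its x) x 62 wide (its y) x 50 high (its z) mm, about 450 g. Origin at the centre of its underside. It stands on the black tray (tray floor 3 mm above the counter, rim 12 mm high) at the left; either end may go in first
- lane_empty: the empty display lane, fixed: black frame 132 mm wide, 205 mm high, clear cheeks and top, wooden loading sill and steel flap toward the robot. x is level, the way of loading; y across, z up. Origin on the counter, below the doorway frame's outer face. Past the doorway a deck of free-turning rollers slopes down 0.38 rad to the shut far end, x = 225 mm; the box rests at x = 137, z = 45 mm
- lane_empty_sill (a point): middle of the empty lane's level wooden loading sill, on its top, 100 mm above the counter. The sill is 170 mm long (lane x = -170 to 0 mm), 132 mm wide, without side rails; it is wide open above and to the sides
- lane_empty_door (a point): middle of the bottom edge of the empty lane's doorway (lane x = 0, z = 100 mm), where the sill ends in a roller. The doorway is 100 mm wide, 80 mm high up to the flap's hinge, framed by posts and a header. Behind it the floor slopes down at once: a box whose middle is still on the sill stays there, propping the flap open; with its middle 10 to 20 mm past the edge it tips in and slides down
- lane_empty_flap (a joint): steel loading flap of the empty lane, 92 mm wide, hung from a hinge rod across the lane at lane x = 8, z = 180 mm; its lower edge hangs 3 mm above the sill's height. 0 rad = shut (upright); grows to 1.5 as the lower edge is pushed inward (lane +x). It opens inward only and a light spring returns it: about 0.4 N at its lower edge starts it, about 1.6 N holds it wide open
- lane_stocked: the other display lane, fixed: same build, sizes and frame as the empty one, but with a loaf box already lying on its deck (seen through the clear top). It stands about 190 to 270 mm to the left or right of the empty one
- tray: low black steel tray, fixed, 240 (x) x 330 (y) mm, 12 mm high, floor 3 mm thick, origin under its centre. The loaf box and the square box stand on it, one in each half
- square_box: white square pastry box with a grey band, 90 x 90 x 45 mm, on the tray; leave alone. Origin at the centre of its underside
- tongs: steel serving tongs lying on the counter near the robot, about 225 mm long, 18 mm high; leave alone
- cookie_jar: glass jar with aluminium lid, 84 mm across, 130 mm high; leave alone. Origin at the centre of its underside
- spray_bottle: white bottle, 68 mm across, 190 mm high; leave alone. Origin at the centre of its underside
- mug: white mug, 80 mm across, 95 mm high; leave alone. Origin at the centre of its underside
- slate: blank black price slate on a wooden foot, 110 mm wide, 84 mm high; leave alone. Origin at the centre of its underside
Things that resemble listed ones, but are neither listed nor needed, are in the scene too. There is more than one size of the loaf_box; the job needs the largest.

How it is judged (in metres and radians):
On the way:
1. the empty lane's flap is pushed well open (more than 0.4 rad) with the loaf box entering under it (value of joint lane_empty_flap above 0.4 rad and x of loaf_box in the frame of lane_empty above -0.075 m), for 0.1 s.
At the end, for the whole second after the job is handed in: the loaf box lies right way up on the deck of the formerly empty lane, down at its front (its origin 115 to 165 mm past the doorway, within 35 mm of the lane's middle and lower than 60 mm above the counter; tilted less than 0.6 rad), at rest, and that lane's flap is shut (under 0.06 rad) (x of loaf_box in the frame of lane_empty between 0.115 and 0.165 m and y of loaf_box in the frame of lane_empty between -0.035 and 0.035 m and z of loaf_box in the frame of lane_empty below 0.06 m and angle between loaf_box's own z axis and vertical below 0.6 rad and value of joint lane_empty_flap below 0.06 rad and linear speed of loaf_box below 0.02 m/s); the robot touches nothing.
It fails at once if the loaf box is tipped over (more than 1 rad from upright) (angle between loaf_box's own z axis and vertical above 1 rad).
It fails at once if another thing on the counter is moved by more than 30 mm (distance of any of square_box, tongs, cookie_jar, spray_bottle, mug, slate from where it was at the start of the episode above 0.03 m).
It also fails if it takes over 48 s, if anything falls off the work surface, if the arm or the gripper's body presses on something with over 40 N, if the wrist force passes 120 N, or if a joint passes its speed limit or range.

## Working session

There is one attempt and no reset: what is moved stays moved. The work goes in short steps, Python scripts to look and compute and a shell command to move; the robot and the scene stay as the last step left them, time stands still between calls to the robot, and variables do not carry over. Pictures are saved under pics/ and viewed, at most 10 in all, crops included, and the job is handed in when it is done.

```bash
ls; mkdir -p pics
python3 - <<'E'
from station import observe,snapshot
import cv2,pickle
s=observe();print(s)
for n in("top","side"):
    d=snapshot(n);pickle.dump(d,open(f'{n}.pkl','wb'))
    cv2.imwrite(f'pics/{n}0.png',cv2.resize(d['frame'][:,:,::-1],(800,600),interpolation=cv2.INTER_CUBIC))
    print(d['camera_matrix'],d['pose'])
E
```

```text
pics
{'t': 0.0, 'q': array([ 1.24731104,  0.70706717, -0.02761071,  1.48501084,  0.02202473,
        0.9508838 , -0.07551029]), 'dq': array([ 4.17486874e-06, -1.04020368e-03, -3.55678662e-04, -1.18030326e-03,
        8.56769309e-04,  1.24201691e-03,  8.27635309e-04]), 'tau': array([ 9.36331817e-04, -8.83214664e+01,  1.23476811e+00, -2.36159098e+01,
        1.69123284e-02,  6.59971018e-03,  1.74097562e-05]), 'eef_pos': array([ 159.80774137, -552.07235208,  230.84530413]), 'tcp_rot': array([-5.22877817e-04,  9.90090925e-01,  1.40426767e-01, -1.03508383e-04]), 'force': array([-1.19573712, -0.42810287, -0.48111009]), 'moment': array([ 0.00082721,  0.00533286, -0.0290324 ]), 'finger_force': 0.0, 'opening': 85.3293721504842}
[[401.06249035   0.         255.80339666]
 [  0.         401.06249035 196.91563951]
 [  0.           0.           1.        ]] [[-8.64048145e-03 -9.87339480e-01  1.58385903e-01  3.21864783e+02]
 [-9.99773545e-01  1.16102169e-02  1.78342940e-02 -4.99516353e+01]
 [-1.94473972e-02 -1.58195939e-01 -9.87216209e-01  1.47730673e+03]
 [ 0.00000000e+00  0.00000000e+00  0.00000000e+00  1.00000000e+00]]
[[394.20701836   0.         255.53956381]
 [  0.         394.20701836 190.2202057 ]
 [  0.           0.           1.        ]] [[-9.65412173e-01 -1.56869597e-01  2.08257691e-01  2.69730088e+02]
 [-2.60199156e-01  5.28798547e-01 -8.07879010e-01  1.01191432e+03]
 [ 1.66052901e-02 -8.34124706e-01 -5.51325891e-01  8.53087739e+02]
 [ 0.00000000e+00  0.00000000e+00  0.00000000e+00  1.00000000e+00]]
```

View pics/top0.png

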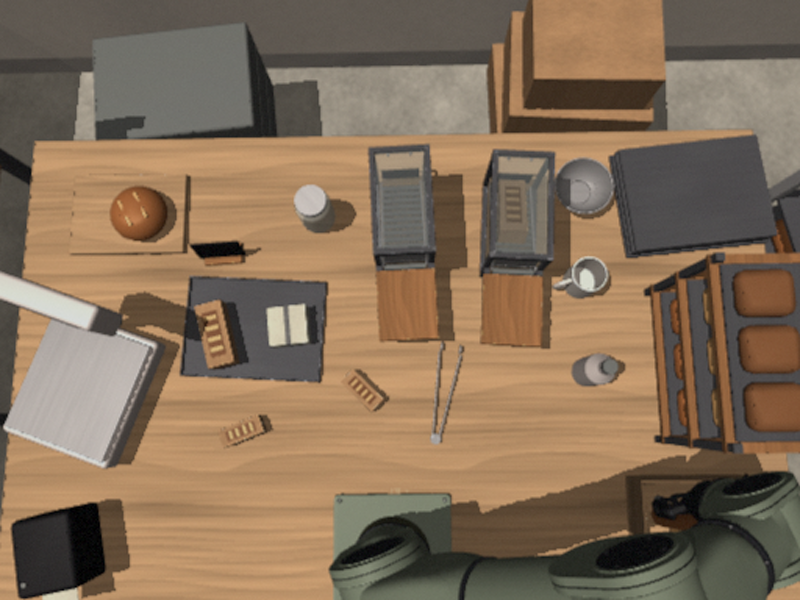

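View pics/side0.png

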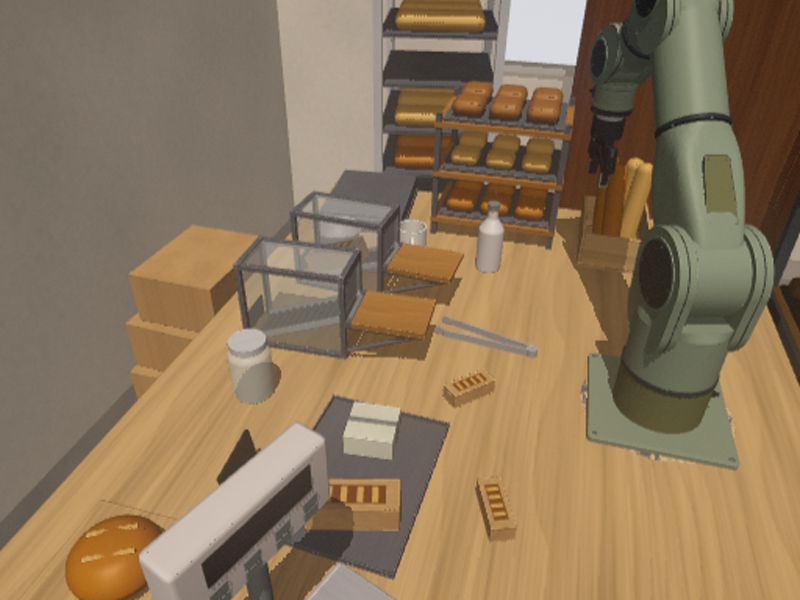

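The top view shows the empty lane on the left: frame around px (403,205), sill (408,305). The stocked lane is at (518,210). The large loaf box is at (215,335) on the tray, and the square box at (288,325). I'll zoom in for accurate corners.

```bash
cat > h.py <<'E'
import numpy as np,pickle,cv2
def px2w(d,u,v,z):
    K,P=d['camera_matrix'],d['pose']
    r=P[:3,:3]@np.linalg.solve(K,[u,v,1]);o=P[:3,3]
    return o+r*(z-o[2])/r[2]
def w2px(d,p):
    K,P=d['camera_matrix'],d['pose']
    c=K@(P[:3,:3].T@(np.array(p)-P[:3,3]));return c[:2]/c[2]
E
python3 - <<'E'
import pickle,cv2,numpy as np
f=pickle.load(open('top.pkl','rb'))['frame'][:,:,::-1]
a=cv2.resize(f[180:250,105:175],(400,400),interpolation=cv2.INTER_CUBIC) # s=5.714
b=cv2.resize(f[85:225,225:295],(400,800),interpolation=cv2.INTER_CUBIC)[200:800] # rows from 120
im=np.zeros((600,800,3),np.uint8);im[:400,:400]=a;im[:,400:]=b
cv2.imwrite('pics/crop.png',im)
E
```

```text
(no output)
```

View pics/crop.png

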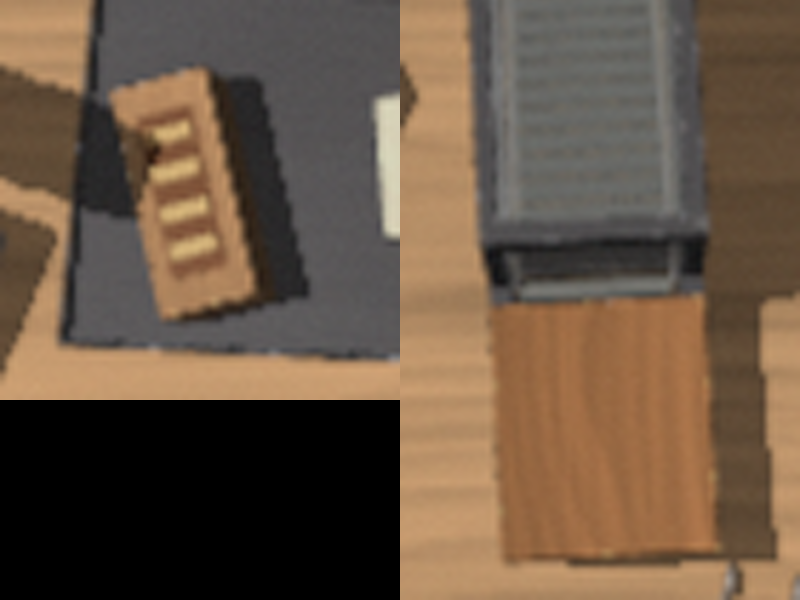

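Run:
```python
from h import *
d=pickle.load(open('top.pkl','rb'))
s=400/70
def A(x,y,z): return px2w(d,(x+.5)/s+105-.5,(y+.5)/s+180-.5,z)[:2]
def B(x,y,z): return px2w(d,(x-400+.5)/s+225-.5,(y+.5)/s+120-.5,z)[:2]
b=np.array([A(112,91,53),A(207,67,53),A(260,299,53),A(165,321,53)])
print(b.round(1),'c',b.mean(0).round(1),[np.linalg.norm(b[i]-b[i-1]).round(1) for i in range(4)])
ax=(b[0]+b[1]-b[2]-b[3]);print('yaw',np.arctan2(ax[1],ax[0]))
l=np.array([B(492,305,100),B(704,295,100),B(716,553,100),B(504,560,100)])
print(l.round(1),'c',l.mean(0).round(1),[np.linalg.norm(l[i]-l[i-1]).round(1) for i in range(4)])
ax=(l[0]+l[1]-l[2]-l[3]);y=np.arctan2(ax[1],ax[0]);print('laneyaw',y,'near-mid',(l[2]+l[3])/2,'far',(l[0]+l[1])/2)
# top frame corners near z=205
t=np.array([B(483,245,205),B(707,240,205)]);print('frame',t,np.linalg.norm(t[0]-t[1]))
for n,q in [('tl',(370,147)),('tr',(429,147))]:
  print(n,px2w(d,(q[0]+.5)*.64-.5,(q[1]+.5)*.64-.5,205))
for n,q,z in [('sqTL',(267,307),48),('sqTR',(308,305),48),('sqBR',(309,345),48),('mug',(590,275),95),('bottle',(605,368),190),('tongs',(436,438),10),('t1',(443,345),10),('t2',(461,347),10),('st sill',(481,275),100),('st2',(549,272),100),('jar',(311,199),130),('slate',(217,248),84),('slateR',(243,243),84),('mini',(365,390),30)]:
  print(n,px2w(d,(q[0]+.5)*.64-.5,(q[1]+.5)*.64-.5,z).round())
w=px2w
```

```text
[[561.1 452.6]
 [575.9 392.6]
 [428.4 353.9]
 [415.3 413. ]] c [495.2 403. ] [np.float64(151.1), np.float64(61.8), np.float64(152.4), np.float64(60.5)]
yaw 0.2609644997986594
[[ 628.7   27.3]
 [ 633.3 -103.1]
 [ 474.  -107.5]
 [ 471.1   20.5]] c [551.8 -40.7] [np.float64(157.8), np.float64(130.5), np.float64(159.4), np.float64(128.1)]
laneyaw 0.03566858274597544 near-mid [472.52450323 -43.5174306 ] far [631.01986255 -37.86172707]
frame [[ 640.41005005   26.48508009]
 [ 641.6114521  -101.26758643]] 127.75831545870791
tl [876.72461893  34.36999919 205.        ]
tr [874.55998498 -92.19142872 205.        ]
sqTL [557. 284.  48.]
sqTR [561. 189.  48.]
sqBR [468. 185.  48.]
mug [ 613. -451.   95.]
bottle [ 400. -443.  190.]
tongs [ 254. -103.   10.]
t1 [ 468. -124.   10.]
t2 [ 463. -166.   10.]
st sill [ 615. -207.  100.]
st2 [ 620. -359.  100.]
jar [788. 172. 130.]
slate [690. 395.  84.]
slateR [701. 335.  84.]
mini [364.  58.  30.]
```

```bash
cat >> h.py <<'E'
from scipy.spatial.transform import Rotation as Rn
def go(p,yaw):
    from station import observe
    s=observe();q=s['tcp_rot'];R=Rn.from_quat(np.r_[q[1:],q[0]]).as_matrix()
    y=np.arctan2(R[1,0],R[0,0]);e=np.array(p)-s['eef_pos']
    t=(y-yaw+np.pi)%(2*np.pi)-np.pi
    print('t',s['t'],'pos',s['eef_pos'].round(1),'yaw',y.round(4),'F',s['force'].round(1),'open',round(s['opening'],1),'-> shift m',(R.T@e/1000).round(4),'turn',round(t,4),'tilt',np.arccos(-R[2,2]).round(4))
E
python3 - <<'E'
from h import *
go((450,-250,330),.261);go((495,403,250),.261)
E
```

```text
t 0.1 pos [ 159.8 -552.1  230.9] yaw 0.2818 F [-0.  -0.   1.2] open 85.4 -> shift m [ 0.3627 -0.2096 -0.0989] turn 0.0208 tilt 0.001
t 0.1 pos [ 159.8 -552.1  230.9] yaw 0.2818 F [-0.  -0.   1.2] open 85.4 -> shift m [ 0.5876 -0.8242 -0.0183] turn 0.0208 tilt 0.001
```

```bash
python3 -m handwheel '[[0,0,-0.05,0,1],[0,0,-0.099,0,1],[0.363,-0.21,-0.099,0.021,1],[0.363,-0.21,-0.099,0.021,1],[0.363,-0.21,-0.099,0.021,1],[0.363,-0.21,-0.099,0.021,1],[0.363,-0.21,-0.099,0.021,1],[0.363,-0.21,-0.099,0.021,1],[0.363,-0.21,-0.099,0.021,1],[0.363,-0.21,-0.099,0.021,1],[0.363,-0.21,-0.099,0.021,1],[0.363,-0.21,-0.099,0.021,1]]'
python3 - <<'E'
from h import *
go((495,403,280),.261)
E
```

```text
t: 1.3
eef_pos: [451.9, -247.1, 329.9]
tcp_rot: [-0.001, 0.991, 0.132, 0.0]
force: [-0.1, -1.2, 0.1]
opening: 85.3
finger_force: 0.0
t 1.3 pos [ 451.9 -247.1  329.9] yaw 0.2653 F [-0.1 -1.2  0.1] open 85.3 -> shift m [ 0.212  -0.616   0.0507] turn 0.0043 tilt 0.0013
```

```bash
python3 -m handwheel '[[0.21,-0.614,0,0.004,1],[0.21,-0.614,0,0.004,1],[0.21,-0.614,0,0.004,1],[0.21,-0.614,0,0.004,1],[0.21,-0.614,0,0.004,1],[0.21,-0.614,0,0.004,1],[0.21,-0.614,0,0.004,1],[0.21,-0.614,0,0.004,1],[0.21,-0.614,0,0.004,1],[0.21,-0.614,0,0.004,1],[0.21,-0.614,0,0.004,1],[0.21,-0.614,0,0.004,1]]'
python3 -m handwheel '[[0,0,0,0,1]]'
python3 - <<'E'
from h import *
go((495,403,220),.261)
E
```

```text
t: 2.5
eef_pos: [491.7, 349.8, 330.4]
tcp_rot: [0.0, 0.992, 0.127, 0.0]
force: [1.6, -0.7, 0.2]
opening: 85.4
finger_force: 0.0
t: 2.6
eef_pos: [490.1, 353.9, 328.8]
tcp_rot: [-0.001, 0.991, 0.131, -0.001]
force: [-0.5, -1.7, -1.0]
opening: 85.6
finger_force: 0.0
t 2.6 pos [490.1 353.9 328.8] yaw 0.2623 F [-0.5 -1.7 -1. ] open 85.6 -> shift m [ 0.0177 -0.046   0.1088] turn 0.0013 tilt 0.0028
```

```bash
python3 -m handwheel '[[0.018,-0.046,0.04,0,1],[0.018,-0.046,0.07,0,1],[0.018,-0.046,0.07,0,1],[0.018,-0.046,0.07,0,1]]'
python3 - <<'E'
from h import *
from station import snapshot
d=snapshot('wrist');pickle.dump(d,open('wrist.pkl','wb'))
im=cv2.resize(d['frame'][:,:,::-1],(800,600)).copy()
cv2.imwrite('pics/wrist1.png',im)
go((495,403,33),.261)
E
```

```text
t: 3.0
eef_pos: [497.8, 396.7, 261.1]
tcp_rot: [0.0, 0.992, 0.127, 0.0]
force: [0.9, -0.3, 0.6]
opening: 85.5
finger_force: 0.0
t 3.05 pos [498.2 396.8 262.2] yaw 0.2553 F [-0.5 -0.3  0.2] open 85.3 -> shift m [-0.0019 -0.0067  0.2292] turn -0.0057 tilt 0.0018
```

View pics/wrist1.png

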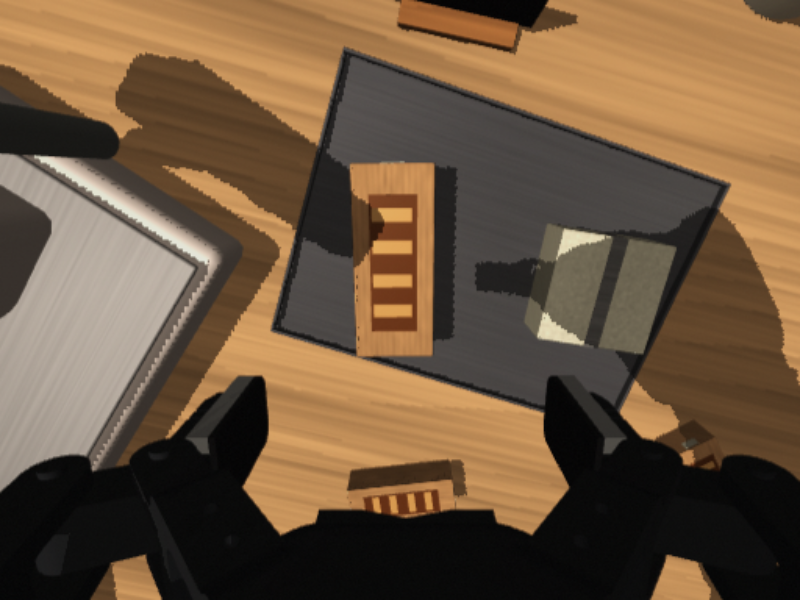

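Run:
```python
from h import *
d=pickle.load(open('wrist.pkl','rb'));f=.64
P=lambda d,q,z:px2w(d,(q[0]+.5)*f-.5,(q[1]+.5)*f-.5,z)
b=np.array([P(d,q,53)[:2] for q in [(350,163),(433,163),(433,356),(357,356)]])
print(b.round(1),b.mean(0),[np.linalg.norm(b[i]-b[i-1]).round(1) for i in range(4)])
ax=b[0]+b[1]-b[2]-b[3];print(np.arctan2(ax[1],ax[0]), 'right edge yaw',np.arctan2(*(b[1]-b[2])[::-1]))
t=pickle.load(open('top.pkl','rb'));s=pickle.load(open('side.pkl','rb'))
for z in (100,150,200,250,300,350,400): print(z,P(t,(116,318),z)[:2].round(),P(s,(325,440),z)[:2].round(),P(d,(117,140),z)[:2].round())
```

```text
[[562.3 454.3]
 [577.5 396.3]
 [434.  356.4]
 [418.5 415.7]] [498.07045275 405.66558833] [np.float64(148.9), np.float64(59.9), np.float64(148.9), np.float64(61.3)]
0.2670236590353518 right edge yaw 0.27168857945216973
100 [528. 611.] [561. 352.] [539. 591.]
150 [520. 587.] [542. 396.] [543. 561.]
200 [513. 563.] [522. 440.] [547. 532.]
250 [505. 539.] [503. 483.] [551. 503.]
300 [498. 515.] [484. 527.] [555. 473.]
350 [490. 491.] [464. 571.] [559. 444.]
400 [483. 467.] [445. 615.] [562. 415.]
```

```bash
python3 -m handwheel '[[0,-0.008,0,-0.009,1],[0,-0.008,0,-0.009,1]]'
python3 - <<'E'
from h import *
go((497.3,404.7,16),.265)
E
```

```text
t: 3.25
eef_pos: [495.1, 406.5, 261.8]
tcp_rot: [-0.001, 0.991, 0.133, 0.001]
force: [-0.4, 0.1, -0.6]
opening: 85.1
finger_force: 0.0
t 3.25 pos [495.1 406.5 261.8] yaw 0.2667 F [-0.4  0.1 -0.6] open 85.1 -> shift m [0.0013 0.0027 0.2458] turn 0.0017 tilt 0.0022
```

```bash
python3 -m handwheel '[[0.001,0.002,0.04,0,1],[0.001,0.002,0.08,0,1],[0.001,0.002,0.12,0,1],[0.001,0.002,0.16,0,1],[0.001,0.002,0.19,0,1],[0.001,0.002,0.22,0,1],[0.001,0.002,0.246,0,1],[0.001,0.002,0.246,0,1],[0.001,0.002,0.246,0,1]]'
python3 - <<'E'
from h import *
go((497.3,404.7,16),.265)
E
```

```text
t: 4.15
eef_pos: [497.1, 404.3, 15.5]
tcp_rot: [-0.0, 0.991, 0.132, 0.0]
force: [-0.0, -0.4, 1.7]
opening: 85.4
finger_force: 0.0
t 4.15 pos [497.1 404.3  15.5] yaw 0.2656 F [-0.  -0.4  1.7] open 85.4 -> shift m [ 0.0003 -0.0003 -0.0005] turn 0.0006 tilt 0.001
```

```bash
python3 -m handwheel '[[0,0,0,0,-1],[0,0,0,0,-1],[0,0,0,0,-1],[0,0,0,0,-1],[0,0,0,0,-1],[0,0,0,0,-1],[0,0,0,0,-1],[0,0,0,0,-1]]'; python3 -m handwheel '[[0,0,-0.02,0,-1],[0,0,-0.05,0,-1],[0,0,-0.09,0,-1],[0,0,-0.13,0,-1],[0,0,-0.17,0,-1],[0,0,-0.2,0,-1],[0,0,-0.23,0,-1],[0,0,-0.23,0,-1],[0,0,-0.23,0,-1]]'
python3 - <<'E'
from h import *
c,s=np.cos(.036),np.sin(.036)
L=lambda x,y,z:(641.5+c*x-s*y,-37.5+s*x+c*y,z)
go(L(-88,0,245),.036)
E
```

```text
t: 4.95
eef_pos: [497.2, 404.9, 16.3]
tcp_rot: [-0.001, 0.991, 0.132, 0.001]
force: [-1.8, -0.6, 12.9]
opening: 61.2
finger_force: 65.8
t: 5.85
eef_pos: [496.4, 403.9, 244.6]
tcp_rot: [-0.0, 0.991, 0.132, 0.0]
force: [1.0, 0.7, -6.5]
opening: 61.0
finger_force: 68.3
t 5.85 pos [496.4 403.9 244.6] yaw 0.2658 F [ 1.   0.7 -6.5] open 61.0 -> shift m [-0.0617  0.444  -0.0005] turn 0.2298 tilt 0.0004
```

```bash
python3 -m handwheel '[[-0.005,0.04,0,0.02,-1],[-0.011,0.08,0,0.042,-1],[-0.017,0.12,0,0.063,-1],[-0.022,0.16,0,0.084,-1],[-0.028,0.2,0,0.104,-1],[-0.034,0.245,0,0.127,-1],[-0.04,0.29,0,0.15,-1],[-0.047,0.335,0,0.174,-1],[-0.053,0.38,0,0.197,-1],[-0.058,0.42,0,0.218,-1],[-0.062,0.444,0,0.23,-1],[-0.062,0.444,0,0.23,-1]]'; python3 -m handwheel '[[0,0,0,0,-1],[0,0,0,0,-1]]'
python3 - <<'E'
from h import *
from station import snapshot
c,s=np.cos(.036),np.sin(.036)
L=lambda x,y,z:(641.5+c*x-s*y,-37.5+s*x+c*y,z)
go(L(-88,0,114),.036)
d=snapshot('wrist');pickle.dump(d,open('wrist.pkl','wb'))
cv2.imwrite('pics/wrist2.png',cv2.resize(d['frame'][:,:,::-1],(800,600)))
E
```

```text
t: 7.05
eef_pos: [552.8, -44.6, 243.1]
tcp_rot: [0.001, 1.0, 0.015, -0.001]
force: [-0.9, 1.4, -5.6]
opening: 60.9
finger_force: 68.1
t: 7.25
eef_pos: [553.1, -39.4, 243.8]
tcp_rot: [-0.0, 1.0, 0.019, -0.0]
force: [1.4, 0.2, -3.8]
opening: 61.1
finger_force: 68.1
t 7.25 pos [553.1 -39.4 243.8] yaw 0.0373 F [ 1.4  0.2 -3.8] open 61.1 -> shift m [0.0005 0.0013 0.1298] turn 0.0013 tilt 0.0012
```

View pics/wrist2.png

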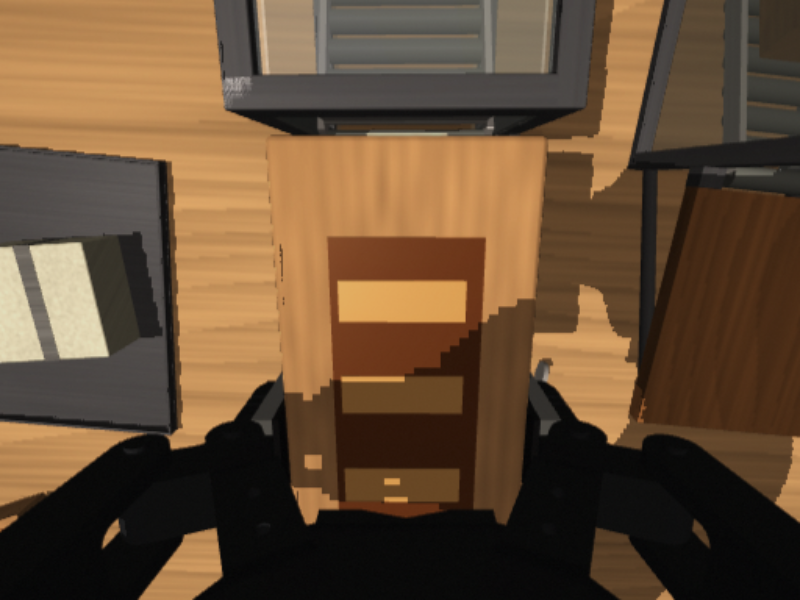

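The box is held level and square to the lane. The header's front edge runs from px (226,108) to (586,107), which gives a check on the lane pose.

```bash
python3 - <<'E'
from h import *
d=pickle.load(open('wrist.pkl','rb'));f=.64
P=lambda d,q,z:px2w(d,(q[0]+.5)*f-.5,(q[1]+.5)*f-.5,z)
a,b=P(d,(226,109),205),P(d,(586,107),205);print(a,b,(a+b)/2,np.linalg.norm(a-b),np.arctan2((a-b)[1],(a-b)[0])-np.pi/2)
E
python3 -m handwheel '[[0,0.001,0.03,0,-1],[0,0.001,0.06,0,-1],[0,0.001,0.09,0,-1],[0,0.001,0.11,0,-1],[0,0.001,0.12,0,-1],[0,0.001,0.127,0,-1],[0,0.001,0.13,0,-1],[0,0.001,0.13,0,-1]]'
```

```text
[641.45476317  28.2870293  205.        ] [ 647.01742473 -101.71614498  205.        ] [644.23609395 -36.71455784 205.        ] 130.1221292705617 0.04276257465634914
t: 8.1
eef_pos: [553.6, -41.5, 114.7]
tcp_rot: [-0.0, 1.0, 0.018, 0.0]
force: [-0.1, -0.9, -4.3]
opening: 61.2
finger_force: 68.0
```

```bash
python3 -m handwheel '[[0,0,0.0015,0,-1],[0,0,0.0025,0,-1],[0,0,0.0025,0,-1]]'; python3 -m handwheel '[[0,0,0,0,1],[0,0,0,0,1],[0,0,0,0,1],[0,0,0,0,1],[0,0,0,0,1]]'; python3 -m handwheel '[[0,0,-0.03,0,1],[0,0,-0.07,0,1],[0,0,-0.07,0,1],[-0.05,0,-0.07,0,1],[-0.08,0,-0.07,0,0],[-0.11,0,-0.07,0,0],[-0.125,0,-0.07,0,0],[-0.125,0,-0.07,0,0],[-0.125,0,-0.07,0,0]]'
python3 - <<'E'
from h import *
from station import snapshot
c,s=np.cos(.038),np.sin(.038)
L=lambda x,y,z:(643+c*x-s*y,-37.2+s*x+c*y,z)
go(L(-200,0,114),.038)
d=snapshot('wrist');pickle.dump(d,open('wrist.pkl','wb'))
cv2.imwrite('pics/wrist3.png',cv2.resize(d['frame'][:,:,::-1],(800,600)))
E
```

```text
t: 8.4
eef_pos: [553.8, -41.6, 113.3]
tcp_rot: [-0.0, 1.0, 0.018, 0.001]
force: [-5.4, -0.1, 18.3]
opening: 61.2
finger_force: 70.6
t: 8.9
eef_pos: [553.4, -41.6, 111.8]
tcp_rot: [-0.0, 1.0, 0.018, -0.0]
force: [-0.0, -0.5, -0.0]
opening: 85.6
finger_force: 0.0
t: 9.8
eef_pos: [429.1, -46.1, 181.9]
tcp_rot: [-0.0, 1.0, 0.018, 0.0]
force: [0.2, -0.0, 0.2]
opening: 42.5
finger_force: 0.0
t 9.8 pos [429.1 -46.1 181.9] yaw 0.0358 F [ 0.2 -0.   0.2] open 42.5 -> shift m [ 0.014  -0.0008  0.0679] turn -0.0022 tilt 0.0007
```

View pics/wrist3.png

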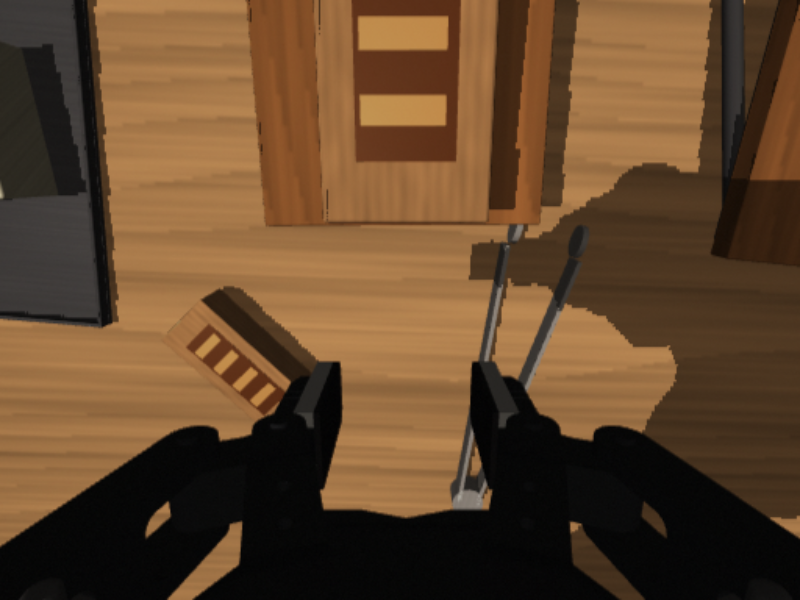

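```bash
python3 -m handwheel '[[0,0,0.04,0,0],[0,0,0.07,0,0],[0,0,0.07,0,0],[0.015,0,0.07,0,0],[0.03,0,0.07,0,0],[0.045,0,0.07,0,0],[0.06,0,0.07,0,0],[0.07,0,0.07,0,0],[0.08,0,0.07,0,0],[0.09,0,0.07,0,0],[0.1,0,0.07,0,0],[0.1,0,0.07,0,0]]'
python3 - <<'E'
from h import *
from station import snapshot
c,s=np.cos(.038),np.sin(.038)
L=lambda x,y,z:(643+c*x-s*y,-37.2+s*x+c*y,z)
go(L(-58,0,112),.038)
d=snapshot('wrist');d2=snapshot('side')
cv2.imwrite('pics/mix4.png',np.hstack([cv2.resize(d['frame'][:,:,::-1],(400,300)),cv2.resize(d2['frame'][100:250,130:330,::-1],(400,300))]))
E
```

```text
t: 11.05
eef_pos: [529.5, -42.4, 113.1]
tcp_rot: [-0.0, 1.0, 0.018, 0.001]
force: [-0.9, -0.5, -0.3]
opening: 42.5
finger_force: 0.0
t 11.05 pos [529.5 -42.4 113.1] yaw 0.0359 F [-0.9 -0.5 -0.3] open 42.5 -> shift m [ 0.0556 -0.001   0.0012] turn -0.0021 tilt 0.0011
```

View pics/mix4.png

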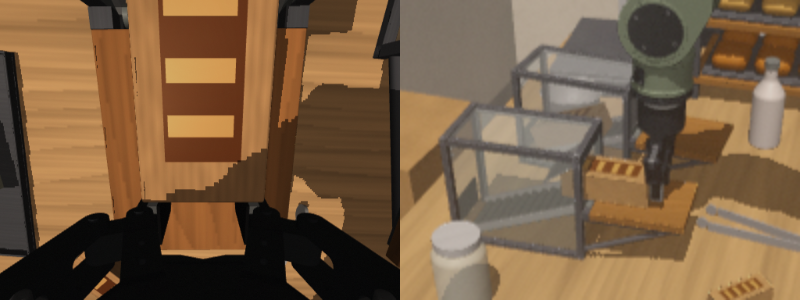

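The box is entering straight, under the flap, with both fingers on its rear end. I'll keep pushing.

```bash
python3 -m handwheel '[[0.01,0,0,0,0],[0.02,0,0,0,0],[0.03,0,0,0,0],[0.038,0,0,0,0],[0.045,0,0,0,0],[0.05,0,0,0,0],[0.054,0,0,0,0],[0.056,0,0,0,0],[0.056,0,0,0,0],[0.056,0,0,0,0]]'
python3 - <<'E'
from h import *
from station import snapshot
d=snapshot('wrist');d2=snapshot('side')
cv2.imwrite('pics/mix5.png',np.hstack([cv2.resize(d['frame'][:,:,::-1],(400,300)),cv2.resize(d2['frame'][100:250,130:330,::-1],(400,300))]))
E
```

```text
t: 12.15
eef_pos: [584.3, -40.5, 111.9]
tcp_rot: [-0.0, 1.0, 0.018, -0.0]
force: [0.3, 0.7, 0.4]
opening: 42.9
finger_force: 0.0
```

View pics/mix5.png

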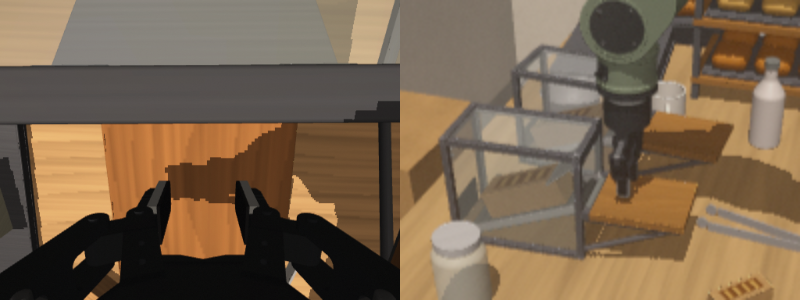

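The box has slid down onto the deck. I'll back off, raise the tool and verify.

```bash
python3 -m handwheel '[[-0.04,0,0,0,0],[-0.08,0,0,0,0],[-0.11,0,-0.04,0,0],[-0.11,0,-0.09,0,0],[-0.11,0,-0.14,0,0],[-0.11,0,-0.14,0,0],[-0.11,0,-0.14,0,0],[-0.11,0,-0.14,0,0],[-0.11,0,-0.14,0,0]]'
python3 - <<'E'
from h import *
from station import snapshot
d=snapshot('top');d2=snapshot('side')
cv2.imwrite('pics/mix6.png',np.hstack([cv2.resize(d['frame'][80:230,200:400,::-1],(400,300)),cv2.resize(d2['frame'][100:250,130:330,::-1],(400,300))]))
E
```

```text
t: 13.15
eef_pos: [474.1, -44.4, 250.8]
tcp_rot: [-0.0, 1.0, 0.018, -0.001]
force: [-0.0, 0.2, -0.5]
opening: 42.5
finger_force: 0.0
```

View pics/mix6.png

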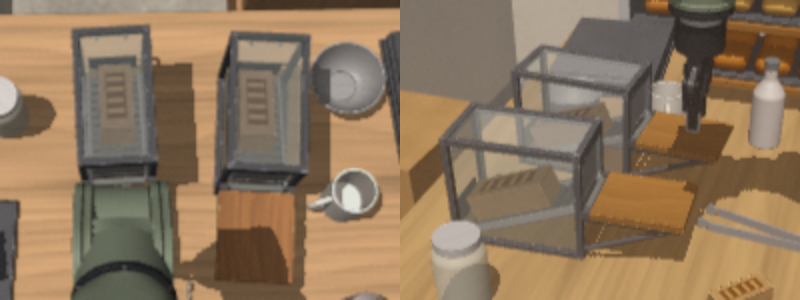

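The box lies at the front of its lane, in the same spot as the box in the stocked lane, and the flap looks shut. The robot is clear.

```bash
python3 -m handwheel '[[0,0,0,0,0],[0,0,0,0,0],[0,0,0,0,0],[0,0,0,0,0],[0,0,0,0,0]]'; python3 -c "from station import close_job;print(close_job())"
```

```text
t: 13.75
eef_pos: [474.5, -44.5, 251.8]
tcp_rot: [-0.0, 1.0, 0.018, 0.0]
force: [0.1, 0.1, 0.1]
opening: 42.6
finger_force: 0.0
the job is handed in; nothing more can be done
None
```

I pushed the loaf box through the flap of the empty lane and handed the job in at about 13.8 s; the last pictures show the box right way up at the front of the lane with the flap apparently shut, but no verdict came back.

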